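# Tongs: hold a tomato over the gas burner

### The job

Get a tomato ready for charring over the gas (which is still off). First slide the empty saucer across the worktop until its rim is within about two centimetres of the hob's right-hand steel edge, level with the middle of the near right burner, so there is somewhere to put the tomato afterwards. Then pick up the kitchen tongs, close them gently on the tomato - tongs only, no fingers on it - lift it and hold it a few centimetres above the middle of the near right burner; finish there, still holding it, with the other things left where they stand.

Things in the scene. Friction and masses are not known exactly. Their poses are not given: they have to be found in the camera images.
- tongs: Steel kitchen tongs lying on their side, 200 mm long, 26 mm high, 0.115 kg: two arms on a spring pivot with a hanging ring, a black sleeve on each arm. Origin: underside of the pivot; x runs along the middle line towards the jaws, z up. The spring holds them open; squeezing the sleeves together closes the jaws, which move twice as far, and relaxing opens them again.
- tongs_grip (a point): Point midway between the sleeves, 84 mm from the pivot along the tongs' x, 13 mm above their underside: where to grip, near the centre of mass, fingers closing across the tongs. Sleeves: 72 mm long, 20 mm high; at rest 55 mm over their outsides (jaws 92 mm apart inside); 51 mm over the sleeves gives jaws 84 mm, 41 mm gives 63 mm; end stop 27 mm.
- tongs_jaw (a point): Point midway between the two cupped jaws, 168 mm from the pivot along the tongs' x (84 mm beyond tongs_grip), 13 mm above their underside. Each cup is 54 mm long, 26 mm high and seats a 60 mm ball. Squeezing the sleeves of the empty tongs takes 6 N a side at first, 9 N on a 60 mm item; about half of any force beyond that reaches the item.
- tongs_l: The tongs' left arm (on the side of the tongs' +y): its frame has its origin at the pivot and turns with the arm, by up to 0.17 rad as it closes.
- tongs_r: The tongs' right arm (on the side of the tongs' -y), the mirror image of the left one.
- saucer: Plain white ceramic saucer, 120 mm across, 18 mm high, 0.16 kg, on the worktop; its rim flares outward. Origin: centre of its underside, z up.
- tomato: Ripe tomato with its green calyx up, 59 mm across, 68 mm high with the calyx, about 0.09 kg, standing on the worktop. Origin: centre of its underside.
- tomato_mid (a point): Centre of the tomato's flesh, 29 mm above its underside, at its greatest width (59 mm).
- burner (a point): Centre of the near right burner of the hob (of the two burners on the robot's right, the one nearer the robot), at the top of its black pan support, 49 mm above the worktop; the support is some 160 mm across. x and y axes run along the hob's edges: x towards the back of the hob, y towards its left.
- hob_edge (a point): Point on the hob's straight right-hand steel edge, at worktop level, level with the centre of the near right burner. x runs along that edge towards the back of the hob; y points onto the hob, so the open worktop is at negative y. The steel tray is 6 mm high.
- garlic: Bulb of garlic, 60 mm across, 59 mm high, standing near the tomato; leave it alone. It may stand to the tomato's left or right.
- lemon: Lemon, 71x53x51 mm, right of the jaws of the tongs; leave it alone.
- lime: Lime, 52x45x45 mm, beside the lemon; leave it alone.
- pepper_mill: Dark wooden pepper mill, 58 mm across, 150 mm high, at the back; leave it alone.
- salt: Small salt shaker, 44 mm across, 90 mm high, at the back beside the hob; leave it alone.

How it is judged:
On the way, in this order (a step that is already met when the one before it is completed fails the run):
1. the saucer stands beside the hob's right edge, level with the near right burner, and is let go (y of saucer in the frame of hob_edge between -0.09 and -0.052 m and x of saucer in the frame of hob_edge between -0.045 and 0.045 m and angle between saucer's own z axis and vertical below 0.15 rad and height (world z) of saucer below 0.012 m and linear speed of saucer below 0.02 m/s and contact force between each of the fingers, the arm and saucer below 0.1 N), for 0.2 s.
2. the tomato is clamped between the jaws of the tongs and lifted clear of the worktop (contact force between each of tongs_l, tongs_r and tomato above 0.5 N and contact force between the fingers and tongs above 1 N and contact force between each of the arm, the fingers and tomato below 0.2 N and height (world z) of tomato_mid above 0.055 m), for 0.3 s.
At the end, for the whole second after the job is handed in: Tomato held by both jaws only (over 0.5 N each), tongs by the gripper, at rest, tomato centre within 35 mm of the burner's axis, 95 to 190 mm up. Saucer flat on the worktop, rim -8 to 30 mm off the hob's right edge, centre within 45 mm of the burner's line along it (y of saucer in the frame of hob_edge between -0.09 and -0.052 m and x of saucer in the frame of hob_edge between -0.045 and 0.045 m and angle between saucer's own z axis and vertical below 0.15 rad and height (world z) of saucer below 0.012 m and contact force between each of tongs_l, tongs_r and tomato above 0.5 N and contact force between the fingers and tongs above 1 N and contact force between each of the arm, the fingers and tomato below 0.2 N and horizontal distance between tomato_mid and burner below 0.035 m and height (world z) of tomato_mid between 0.095 and 0.19 m and linear speed of tomato below 0.02 m/s); the arm keeps its last pose, push and grip.
It fails at once if the tomato is crushed: more than 28 N from one jaw (contact force between any of tongs_l, tongs_r and tomato above 28 N).
It fails at once if the fingers take hold of the tomato (over 2 N) (contact force between the fingers and tomato above 2 N).
It fails at once if the saucer is lifted off the worktop (over 20 mm) instead of slid (height (world z) of saucer above 0.02 m).
It fails at once if another thing is knocked about (moved over 40 mm) (distance of any of garlic, lemon, lime, pepper_mill, salt from where it was at the start of the episode above 0.04 m).
It also fails if it takes over 64 s, if anything falls off the work surface, if the arm or the gripper's body presses on something with over 40 N, if the wrist force passes 120 N, or if a joint passes its speed limit or range.

### The arm

A 7-joint arm with a two-finger parallel gripper is mounted at the origin on a cart in front of the work surface, level with it; the furniture and walls round the work are solid. World frame = base frame: x ahead of the robot, y to its left, z up, the work surface at z = 0. Lengths are in m, angles in rad, forces in N, time in s.
With the tool pointing down it reaches from about 0.425 to 0.875 m from the base axis. Payload 4.7 kg.
Tool frame: the origin (TCP) lies on the centre line of the jaws, within the pads' length; the fingertips stand 19 mm ahead of it and the grasp point (between the pads) is the TCP; z points along the fingers, y is the line along which they close (so a half turn about z gives the same grasp; the last joint's range is limited). The gripper opens to 87 mm and grips with 3 to 60 N. Pads are 19 mm wide; open, the fingers measure 117 mm over their backs; the gripper's body (75 mm by 190 mm) begins 51 mm behind the grasp point.
Start: joints at [-0.768, 0.321, -0.07, 1.45, 0.023, 1.371, -0.057], TCP at [0.461, 0.458, 0.242] pointing down, gripper open.
Joint ranges: [-2.86, 2.86], [-0.3, 2.09], [-1.38, 1.24], [0.06, 2.45], [-1.56, 4.7], [0.09, 2.05], [-2.69, 2.69]. Speed limits (rad/s): [2.57, 2.57, 3.14, 3.14, 3.14, 3.14, 3.14].

### API

Orientations are given as a unit quaternion [x, y, z, w].
In Python, from rig import r, workorder, grab_frame, get_state gives the robot as it stands (r), with the cameras as plain functions, the job (workorder) and the readings as plain functions.
- The arm moves only by the shell command python3 jog.py 'ROWS' [OPENING] [FORCE]. ROWS is a JSON list of rows, 1 to 8 of them, each an object with the fields x, y, z (the shift in fractions of the full range, 1 being 400 mm), ax, ay, az (a rotation vector in fractions of the full range, 1 being 120 degrees); a field left out counts as zero; each row is the pose to reach, as a shift and turn from the pose commanded when the command began, along the tool's axes at that moment; what a row does not reach only later rows make up. A row lasts 1/10 s, in which the tool goes at most 0.05 m and 0.15 rad, less where a joint would pass 70% of its speed; a pose out of reach is approached as far as the arm can. OPENING is the finger opening in m, set as the command begins (- or left out keeps the last). The fingers move at their own pace and stop on an object; FORCE is the grip in N (left out, the last holds). Time passes only in rows, so rows that do not move let the fingers close. It prints the time, the measured TCP pose, the force, the opening and the grip force at its end. Input that does not fit is refused with a message, and nothing moves.
- get_state(): the state, without advancing time (a new reading comes with each control period).
- grab_frame(name): name is "side" or "top" or "wrist"; returns a dict with "frame" (480x640x3 uint8, blue, green, red), "fx", "fy", "cx", "cy" (pixels), "rvec" (rotation vector, rad) and "tvec" (3), from world to camera coordinates, as OpenCV has them. Camera axes: x right, y down, z forward; pixel columns grow to the right and rows downward; lengths in m; the calibration is good to about 2 mm. The wrist camera is an equidistant fisheye: a pixel r from the principal point sees the ray r / f radians off the axis. A picture is of the moment at which its call begins. There is no depth.
- workorder.job_done(): hands the job in; it is judged then, once.
The state is a dict: "t": time; "qpos": joint angles; "qd": joint speeds; "joint_torque": joint torques, N m; "eef_pos": TCP position; "tcp_rot": TCP orientation; "contact_force": force on the tool from outside, world axes, zero at the start; "moment": the same for the moment, N m; "finger_gap": finger opening in m; "grasp_force": force on a finger pad.
Only numpy, scipy, OpenCV 4.12 (cv2) and the standard library are available. Lean on these libraries where they do the work, as an engineer would, in place of code of your own. Each camera call takes 0.05 s, during which the arm holds its last target. There are 200 camera calls.

## Working session

There is one attempt and no reset: what is moved stays moved. The work goes in short steps, Python scripts to look and compute and a shell command to move; the robot and the scene stay as the last step left them, time stands still between calls to the robot, and variables do not carry over. Pictures are saved under pics/ and viewed, at most 10 in all, crops included, and the job is handed in when it is done.

```bash
ls; mkdir -p pics; cat > h.py <<'E'
import cv2,numpy as np
from scipy.spatial.transform import Rotation as R
from rig import r, workorder, grab_frame, get_state
def grab(n):
    f=grab_frame(n); f['n']=n; f['Rm']=cv2.Rodrigues(np.array(f['rvec'],float))[0]; f['t']=np.array(f['tvec'],float).ravel(); return f
def ray(f,u,v):
    x=(u-f['cx'])/f['fx'];y=(v-f['cy'])/f['fy']
    if f['n']=='wrist':
        th=np.hypot(x,y); s=np.sin(th)/max(th,1e-9); d=np.array([x*s,y*s,np.cos(th)])
    else: d=np.array([x,y,1.])
    return -f['Rm'].T@f['t'], f['Rm'].T@d
def onz(f,u,v,z):
    o,d=ray(f,u,v); return o+d*(z-o[2])/d[2]
def cross(*rs):
    A=np.zeros((3,3));b=np.zeros(3)
    for o,d in rs:
        d=d/np.linalg.norm(d);P=np.eye(3)-np.outer(d,d);A+=P;b+=P@o
    p=np.linalg.solve(A,b); return p
def totool(p):
    "world point -> shift in tool axes from the measured TCP"
    s=get_state(); return R.from_quat(s['tcp_rot']).inv().apply(np.array(p)-s['eef_pos'])
E
python3 - <<'E'
from h import *
for n in ['side','top']:
    f=grab(n); cv2.imwrite(f'pics/{n}0.png',f['frame']); print(n,-f['Rm'].T@f['t'],f['Rm'][2],f['fx'])
s=get_state();print(s['eef_pos'],R.from_quat(s['tcp_rot']).as_matrix(),s['finger_gap'])
E
```

```text
jog.py
pics
rig.py
side [ 0.04467366 -0.98442214  0.53499872] [ 0.42686442  0.79058068 -0.43905462] 568.1132463626718
top [ 0.26638754 -0.11285782  1.34271904] [ 0.19005133 -0.00884272 -0.98173433] 520.6186029688083
[0.46084632 0.45771514 0.24056523] [[-7.04780871e-01  7.09424098e-01 -1.17189752e-03]
 [ 7.09425059e-01  7.04779670e-01 -1.30498232e-03]
 [-9.98563566e-05 -1.75110004e-03 -9.99998462e-01]] 0.08647703011289354
```

View pics/top0.png

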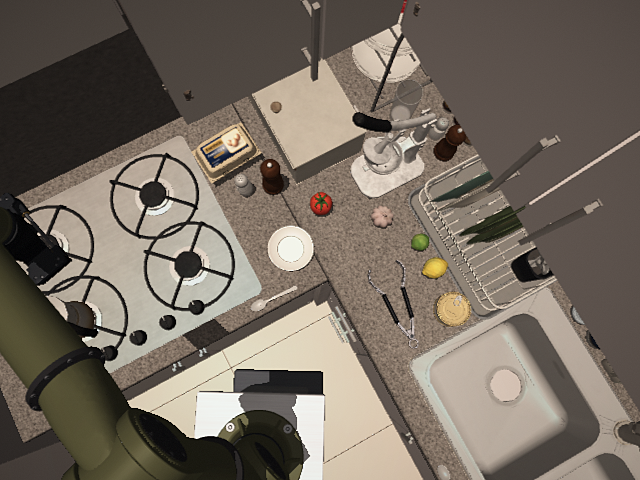

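View pics/side0.png

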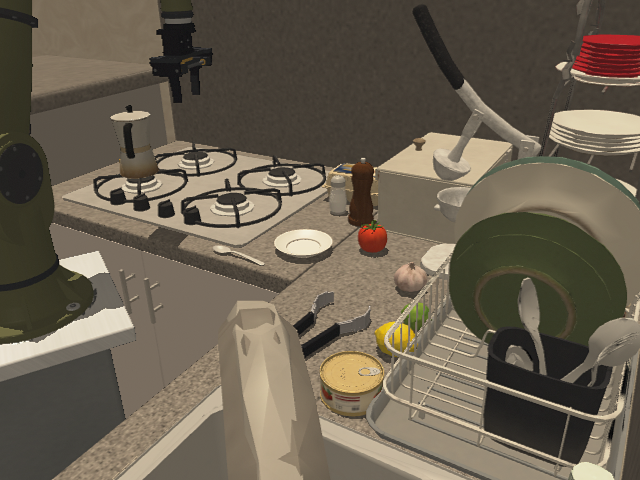

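The top view shows the burner near (189,264), the hob's right edge from about (187,135) to (261,290), the saucer at (290,249), the tomato at (320,204), garlic at (382,215), lime at (420,242), lemon at (434,268), and the tongs with their pivot near (410,338) and jaws near (372,270)/(402,265). The side view shows the saucer at (303,243), the tomato at (372,239), and the tongs' sleeves at about (305,325) and (322,342), partly hidden.

```bash
python3 - <<'E'
from h import *
t=grab('top');s=grab('side')
def blob(f,lo,hi,box):
    x0,y0,x1,y1=box;hsv=cv2.cvtColor(f['frame'],cv2.COLOR_BGR2HSV);m=np.zeros(hsv.shape[:2],np.uint8)
    m[y0:y1,x0:x1]=cv2.inRange(hsv,lo,hi)[y0:y1,x0:x1]
    c=max(cv2.findContours(m,0,1)[0],key=cv2.contourArea); return c,cv2.boundingRect(c)
out={}
# tomato
for f,b in((t,(295,180,345,225)),(s,(350,215,395,265))):
    c,bb=blob(f,(0,150,60),(8,255,255),b); e=cv2.minEnclosingCircle(c); out[f['n']]=ray(f,*e[0]); print('tomato',f['n'],e,bb)
print('tomato mid',cross(out['top'],out['side']))
# saucer
for f,b in((t,(262,220,320,276)),(s,(265,220,340,268))):
    c,bb=blob(f,(0,0,135),(179,60,255),b); e=cv2.fitEllipse(cv2.convexHull(c)); out[f['n']]=ray(f,*e[0]); print('saucer',f['n'],e,bb,onz(f,*e[0],.018))
print('saucer',cross(out['top'],out['side']))
# rim pts -> circle at z=.018
# garlic, lemon, lime rough
for n,p,z in(('garlic',(382,215),.03),('lemon',(434,268),.025),('lime',(420,242),.022),('burner',(189,264),.049),('edgeA',(187,135),.006),('edgeB',(261,290),.006),('pivot',(412,341),.013),('jaws',(386,268),.013),('mill',(272,165),.14),('salt',(242,180),.08)):
    print(n,onz(t,*p,z).round(3))
for n,im in(('a',t['frame'][235:360,340:460]),('b',t['frame'][120:320,130:330])):
    cv2.imwrite(f'pics/z{n}.png',cv2.resize(im,None,fx=3,fy=3,interpolation=2))
za=cv2.resize(t['frame'][225:360,340:460],(400,450),interpolation=2);zb=cv2.resize(t['frame'][190:325,140:260],(400,450),interpolation=2)
cv2.imwrite('pics/z1.png',np.hstack([za,zb]))
E
```

```text
tomato top ((320.8114318847656, 203.41696166992188), 11.207561492919922) (310, 193, 22, 22)
tomato side ((372.1000061035156, 237.3000030517578), 14.996764183044434) (358, 225, 29, 28)
tomato mid [ 0.6328349  -0.13733291  0.02932488]
saucer top ((286.90753173828125, 243.87490844726562), (57.20641326904297, 64.04354858398438), 173.24844360351562) (262, 220, 55, 56) [ 0.52434833 -0.05248498  0.018     ]
saucer side ((302.7847900390625, 242.02413940429688), (26.118824005126953, 57.47172164916992), 87.87400817871094) (274, 229, 58, 27) [ 0.51407861 -0.06355207  0.018     ]
saucer [ 0.5232577  -0.05120233  0.01093612]
garlic [ 0.606 -0.297  0.03 ]
lemon [ 0.472 -0.432  0.025]
lime [ 0.54  -0.397  0.022]
burner [0.459 0.189 0.049]
edgeA [0.819 0.231 0.006]
edgeB [0.404 0.01  0.006]
pivot [ 0.286 -0.377  0.013]
jaws [ 0.47  -0.311  0.013]
mill [ 0.694 -0.014  0.14 ]
salt [0.673 0.064 0.08 ]
```

View pics/z1.png

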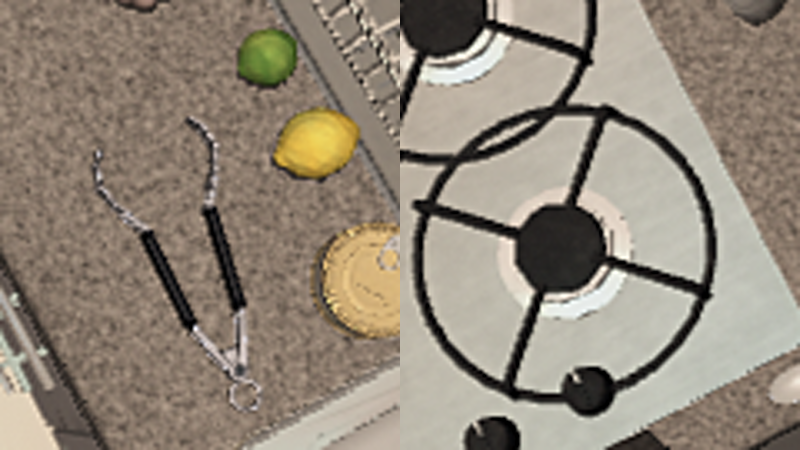

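The zoomed crop shows the tongs' pivot at about (411,336) in full-frame pixels, two black sleeves, the burner support's centre near (188.5,265.3), and a clean hob edge. Next I'll fit these in code.

```bash
cat >> h.py <<'E'
def sleeves(f,box,z,vmax=45,pr=True):
    x0,y0,x1,y1=box;m=np.zeros((480,640),np.uint8);m[y0:y1,x0:x1]=(f['frame'][y0:y1,x0:x1].max(2)<vmax)*255
    cs=sorted(cv2.findContours(m,0,1)[0],key=cv2.contourArea)[-2:];ax=[]
    for c in cs:
        (cx,cy),(w,h),a=cv2.minAreaRect(c); p=cv2.boxPoints(((cx,cy),(w,h),a)); 
        if np.linalg.norm(p[0]-p[1])<np.linalg.norm(p[1]-p[2]): e=((p[0]+p[1])/2,(p[2]+p[3])/2)
        else: e=((p[1]+p[2])/2,(p[3]+p[0])/2)
        E=np.array([onz(f,*q,z)[:2] for q in e]); ax.append(E)
        if pr: print('sleeve',cv2.contourArea(c),np.round(e,1).tolist(),E.round(4).tolist(),'len',np.linalg.norm(E[0]-E[1]))
    return ax
E
python3 - <<'E'
from h import *
t=grab('top');s=grab('side')
g=cv2.GaussianBlur(cv2.cvtColor(t['frame'],6),(5,5),0).astype(int)
P=[]
for v in range(200,285,3):
    u0=212+(v-193)*47/100.5; us=np.arange(int(u0)-9,int(u0)+10); d=g[v,us+2]-g[v,us-2]; P.append(onz(t,us[d.argmin()],v,.006)[:2])
vx=cv2.fitLine(np.array(P,np.float32),cv2.DIST_HUBER,0,.001,.001).ravel(); d=vx[:2]*np.sign(vx[0]);n=np.array([-d[1],d[0]]);q=vx[2:]
B=onz(t,188.4,265.4,.049); E=q+d*((B[:2]-q)@d)
print('burner',B,'dir',d,np.degrees(np.arctan2(d[1],d[0])),'edge',E,'dist',n@(B[:2]-E))
# burner cap in both views: black blob
o=[]
for f,b in((t,(172,248,206,282)),(s,(215,190,250,212))):
    x0,y0,x1,y1=b;m=np.zeros((480,640),np.uint8);m[y0:y1,x0:x1]=(f['frame'][y0:y1,x0:x1].max(2)<60)*255
    m=cv2.morphologyEx(m,2,np.ones((5,5)) if f is t else np.ones((3,5)));c=max(cv2.findContours(m,0,1)[0],key=cv2.contourArea);e=cv2.fitEllipse(c);print(f['n'],e);o.append(ray(f,*e[0]))
print('cap',cross(*o))
# saucer: outer contour via difference from worktop in saturation/brightness
hs=cv2.cvtColor(t['frame'],40);m=np.zeros((480,640),np.uint8);m[218:280,262:322]=cv2.inRange(hs,(0,0,160),(179,60,255))[218:280,262:322]
m=cv2.morphologyEx(m,2,np.ones((3,3)));
cs=[c for c in cv2.findContours(m,0,1)[0] if cv2.contourArea(c)>20];
for c in cs: print(cv2.contourArea(c),cv2.boundingRect(c),[cv2.pointPolygonTest(c,(290,249),False)])
c=max(cs,key=lambda c:cv2.pointPolygonTest(c,(290,249),False)*1e5+cv2.contourArea(c)); p=np.array([onz(t,*x[0],.018)[:2] for x in c]);cc=cv2.minEnclosingCircle((p*1000).astype(np.float32));S=np.array(cc[0])/1000
print('saucer',cc,'hob frame',d@(S-E),n@(S-E))
print('tin top',cross(ray(t,453.5,307),ray(s,352,371)))
ax=sleeves(t,(370,280,420,330),.02)
m=[a.mean(0) for a in ax]; print('grip',(m[0]+m[1])/2,'pivot',onz(t,411.1,336,.02))
E
```

```text
burner [0.45555568 0.19026251 0.049     ] dir [0.8657278  0.50051516] 30.034084 edge [0.52377803 0.07226012] dist 0.13630426244921676
top ((187.67039489746094, 263.9940185546875), (24.944929122924805, 26.46415138244629), 75.35195922851562)
side ((228.28543090820312, 195.6798858642578), (4.6769914627075195, 16.309288024902344), 79.7902603149414)
cap [0.4575392  0.19439229 0.04330758]
1590.5 (268, 225, 46, 46) [1.0]
saucer ((515.2269897460938, -60.86658477783203), 60.25898361206055) hob frame -0.07403480965811346 -0.11097156531111332
tin top [ 0.37205542 -0.47598203  0.03911587]
sleeve 87.0 [[402.70001220703125, 287.3999938964844], [411.3999938964844, 316.8999938964844]] [[0.4202, -0.3525], [0.3461, -0.3744]] len 0.07727744579624328
sleeve 91.5 [[383.20001220703125, 294.3999938964844], [397.3999938964844, 322.79998779296875]] [[0.4008, -0.3026], [0.3302, -0.3388]] len 0.07928133985894383
grip [ 0.37434495 -0.34207575] pivot [ 0.29842818 -0.37322609  0.02      ]
```

The manual's scale: shifts go in shares of 400 mm and turns go in shares of 120 degrees. Converting my numbers, -0.22 m is -0.55, -0.21 m is -0.525, 0.63 rad is 0.3008.

```bash
python3 jog.py '[{"x": -0.075, "y": -0.075, "az": 0.0382}, {"x": -0.15, "y": -0.15, "az": 0.0764}, {"x": -0.225, "y": -0.225, "az": 0.1146}, {"x": -0.3, "y": -0.3, "az": 0.1528}, {"x": -0.375, "y": -0.3625, "az": 0.191}, {"x": -0.45, "y": -0.425, "az": 0.2292}, {"x": -0.5, "y": -0.475, "az": 0.2674}, {"x": -0.55, "y": -0.525, "az": 0.3008}]' 0.087 20
python3 - <<'E'
from h import *
print(totool([.469,-.15,.12]), R.from_quat(get_state()['tcp_rot']).as_matrix()[:,1])
E
```

```text
t: 1.1
eef_pos: [0.4672, 0.1523, 0.2417]
tcp_rot: [0.653, 0.757, 0.0, 0.0]
contact_force: [-0.4, 0.9, 0.6]
finger_gap: 0.0872
grasp_force: 0.0
[-0.29935893 -0.04282168  0.12161874] [9.89083506e-01 1.47355265e-01 4.93699912e-04]
```

In the tool's units: -0.299 m is -0.7475, -0.28 m is -0.7, 0.625 rad is 0.2984.

```bash
python3 jog.py '[{"x": -0.1, "y": -0.015, "az": 0.043}, {"x": -0.2, "y": -0.03, "az": 0.0859}, {"x": -0.3, "y": -0.045, "z": 0.05, "az": 0.1289}, {"x": -0.4, "y": -0.06, "z": 0.125, "az": 0.1719}, {"x": -0.5, "y": -0.075, "z": 0.2, "az": 0.2149}, {"x": -0.6, "y": -0.09, "z": 0.25, "az": 0.2578}, {"x": -0.7, "y": -0.1, "z": 0.3, "az": 0.2984}, {"x": -0.7475, "y": -0.1075, "z": 0.3, "az": 0.2984}]'
python3 - <<'E'
from h import *
t=grab('wrist');cv2.imwrite('pics/w1.png',t['frame'])
print(totool([.469,-.15,.026]), totool([.5266,-.0386,.026]),R.from_quat(get_state()['tcp_rot']).as_matrix()[:,1])
E
```

```text
t: 1.9
eef_pos: [0.4675, -0.1518, 0.1191]
tcp_rot: [0.855, 0.519, -0.002, -0.001]
contact_force: [-0.7, 0.1, -0.4]
finger_gap: 0.0873
grasp_force: 0.0
[ 0.00443481 -0.00116501  0.09439623] [ 0.12984367 -0.00155207  0.09396058] [ 8.86862925e-01 -4.62032009e-01 -7.58742319e-04]
```

View pics/w1.png

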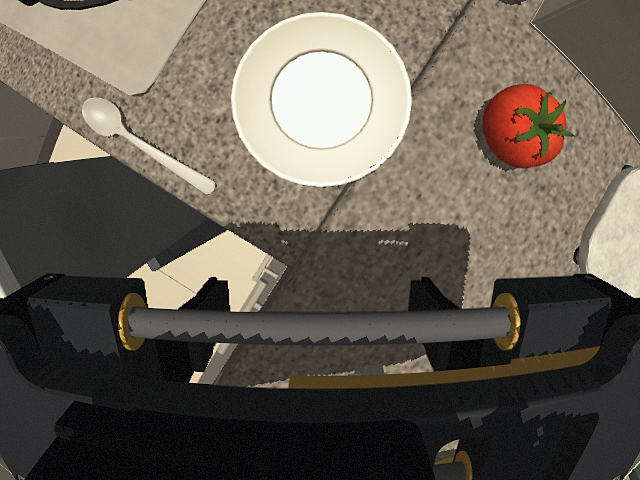

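The wrist view shows the saucer straight ahead between the fingers at (321,100), with the tomato at (525,126) off to the right and clear of the push path. Now I'll lower and push.

In the tool's units: 0.094 m is 0.235, 0.08 m is 0.2.

```bash
python3 - <<'E'
from h import *
f=grab('wrist');hs=cv2.cvtColor(f['frame'],40);m=np.zeros((480,640),np.uint8);m[5:200,220:425]=cv2.inRange(hs,(0,0,165),(179,70,255))[5:200,220:425]
m=cv2.morphologyEx(m,2,np.ones((5,5)));c=max(cv2.findContours(m,0,1)[0],key=cv2.contourArea)
p=np.array([onz(f,*x[0],.018)[:2] for x in c]);print(cv2.minEnclosingCircle((p*1000).astype(np.float32)))
m=cv2.inRange(hs,(0,150,60),(8,255,255));c=max(cv2.findContours(m,0,1)[0],key=cv2.contourArea);u=cv2.minEnclosingCircle(cv2.convexHull(c));t=grab('top');print(u,onz(f,*u[0],.029),cross(ray(f,*u[0]),ray(t,320.8,203.4)))
E
python3 jog.py '[{"x": 0.005, "y": -0.0025, "z": 0.075}, {"x": 0.01, "y": -0.0025, "z": 0.15}, {"x": 0.01, "y": -0.0025, "z": 0.2}, {"x": 0.01, "y": -0.0025, "z": 0.235}, {"x": 0.01, "y": -0.0025, "z": 0.235}]'
```

```text
((517.9140625, -60.2664909362793), 60.143341064453125)
((520.7083740234375, 123.57242584228516), 42.95526885986328) [ 0.63562951 -0.13574539  0.029     ] [ 0.6320078  -0.13591431  0.03400026]
t: 2.55
eef_pos: [0.47, -0.1426, 0.0262]
tcp_rot: [0.853, 0.523, -0.001, -0.001]
contact_force: [-0.6, -1.3, 0.1]
finger_gap: 0.0871
grasp_force: 0.0
```

In the tool's units: 0.084 m is 0.21, 0.03 m is 0.075.

```bash
python3 jog.py '[{"x": 0.05}, {"x": 0.075, "y": 0.0013}, {"x": 0.1, "y": 0.0013}, {"x": 0.125, "y": 0.0025}, {"x": 0.15, "y": 0.0025}, {"x": 0.17, "y": 0.0038}, {"x": 0.19, "y": 0.005}, {"x": 0.21, "y": 0.005}]'
cat > sau.py <<'E'
from h import *
E=np.array([.5238,.0723]);d=np.array([.8657,.5005]);n=np.array([-d[1],d[0]])
t=grab('top');hs=cv2.cvtColor(t['frame'],40);m=np.zeros((480,640),np.uint8);m[190:290,225:325]=cv2.inRange(hs,(0,0,160),(179,60,255))[190:290,225:325]
m=cv2.inRange(hs,(0,0,225),(179,60,255)) # bright saucer well
cs=[c for c in cv2.findContours(m,0,1)[0] if cv2.contourArea(c)>60]
for c in cs:
    x,y,w,h=cv2.boundingRect(c)
    if 240<x+w/2<330 and 190<y+h/2<290 and w<70: e=cv2.minEnclosingCircle(c);S=onz(t,*e[0],.012)[:2];print(e,S,'hob',d@(S-E),n@(S-E))
cv2.imwrite('pics/t_s.png',t['frame'])
s=get_state();print(s['eef_pos'],s['contact_force'])
E
python3 sau.py
```

```text
t: 3.35
eef_pos: [0.5113, -0.07, 0.0276]
tcp_rot: [0.853, 0.522, -0.0, 0.0]
contact_force: [-0.5, -1.4, 1.5]
finger_gap: 0.0873
grasp_force: 0.9
[ 0.51205723 -0.06835265  0.02764147] [ 0.26645724 -0.21111738  0.45598806]
```

```bash
cat > sw.py <<'E'
from h import *
E=np.array([.5238,.0723]);d=np.array([.8657,.5005]);n=np.array([-d[1],d[0]])
f=grab('wrist');hs=cv2.cvtColor(f['frame'],40);m=cv2.inRange(hs,(0,0,165),(179,70,255));m[300:]=0
m=cv2.morphologyEx(m,2,np.ones((5,5)))
for c in cv2.findContours(m,0,1)[0]:
    if cv2.contourArea(c)<3000: continue
    p=np.array([onz(f,*x[0],.018)[:2] for x in c]);C=cv2.minEnclosingCircle((p*1000).astype(np.float32));S=np.array(C[0])/1000;print(cv2.boundingRect(c),C,'hob',d@(S-E),n@(S-E))
cv2.imwrite('pics/w2.png',f['frame'])
E
python3 sw.py
```

```text
(14, 102, 95, 81) ((439.755615234375, 67.77142333984375), 32.30129623413086) hob -0.0750237765100098 0.03814382576049805
(184, 59, 273, 198) ((536.0381469726562, -25.63322639465332), 59.506996154785156) hob -0.03842101597629548 -0.09090598664966583
```

View pics/w2.png

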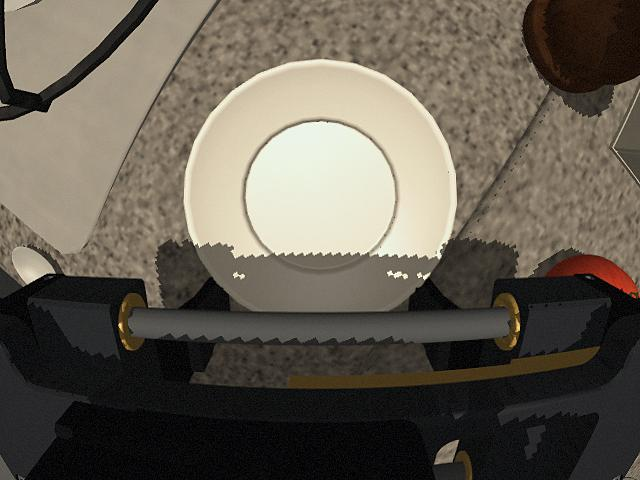

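The saucer at (320,190) sits cradled between both fingers, and the tomato at (595,278) is clear. Another 36 mm of push is needed.

In the tool's units: 0.036 m is 0.09, 0.024 m is 0.06.

```bash
python3 jog.py '[{"x": 0.02}, {"x": 0.04}, {"x": 0.06}, {"x": 0.0775}, {"x": 0.09}, {"x": 0.09}, {"x": 0.09}]';python3 sw.py
```

```text
t: 4.15
eef_pos: [0.5275, -0.0379, 0.0276]
tcp_rot: [0.853, 0.522, 0.0, -0.0]
contact_force: [0.4, -0.7, 0.1]
finger_gap: 0.0872
grasp_force: 0.0
(183, 54, 274, 203) ((552.2047119140625, 6.644183158874512), 59.578983306884766) hob -0.008270777224979431 -0.0710547989523506
```

In the tool's units: -0.27 m is -0.675, -0.11 m is -0.275, 0.5 rad is 0.2387.

```bash
python3 jog.py '[{"x": -0.05}, {"x": -0.125}, {"x": -0.2, "z": -0.075}, {"x": -0.275, "y": -0.0125, "z": -0.175, "az": 0.0477}, {"x": -0.375, "y": -0.025, "z": -0.25, "az": 0.0955}, {"x": -0.475, "y": -0.0375, "z": -0.2875, "az": 0.1432}, {"x": -0.575, "y": -0.05, "z": -0.2875, "az": 0.191}, {"x": -0.675, "y": -0.0625, "z": -0.2875, "az": 0.2387}]'
python3 - <<'E'
from h import *
print(totool([.328,-.361,.145]), R.from_quat(get_state()['tcp_rot']).as_matrix()[:,:2])
E
```

```text
t: 5.0
eef_pos: [0.3814, -0.2687, 0.1435]
tcp_rot: [0.956, 0.292, 0.001, 0.0]
contact_force: [1.3, 0.1, -0.5]
finger_gap: 0.0868
grasp_force: 0.0
[-0.09591451  0.04670679 -0.00161589] [[ 0.82913193  0.55904575]
 [ 0.55904787 -0.82913538]
 [ 0.00239417  0.0015382 ]]
```

In the tool's units: -0.096 m is -0.24, -0.094 m is -0.235, 0.212 rad is 0.1012.

```bash
python3 jog.py '[{"x": -0.075, "y": 0.0375, "az": 0.0334}, {"x": -0.15, "y": 0.075, "az": 0.0668}, {"x": -0.235, "y": 0.115, "az": 0.1003}, {"x": -0.24, "y": 0.1175, "az": 0.1012}, {"x": -0.24, "y": 0.1175, "az": 0.1012}]'
python3 sau.py
python3 - <<'E'
from h import *
f=grab('wrist');cv2.imwrite('pics/w3.png',f['frame'])
s=get_state();print(s['eef_pos'],R.from_quat(s['tcp_rot']).as_matrix()[:,:2])
E
```

```text
t: 5.5
eef_pos: [0.3284, -0.3607, 0.1426]
tcp_rot: [0.982, 0.19, 0.0, -0.0]
contact_force: [-0.1, 0.1, 0.5]
finger_gap: 0.087
grasp_force: 0.0
((264.73199462890625, 233.9877166748047), 22.606233596801758) [0.54995166 0.00664852] hob -0.010219074210496577 -0.0699233934366091
[ 0.32930571 -0.35960158  0.14244894] [ 0.78509187 -0.14103143 -0.00412309]
[ 0.32981345 -0.35900794  0.14238915] [[ 9.25943283e-01  3.77662478e-01]
 [ 3.77662092e-01 -9.25943050e-01]
 [ 6.17386942e-04 -7.21251327e-04]]
```

View pics/w3.png

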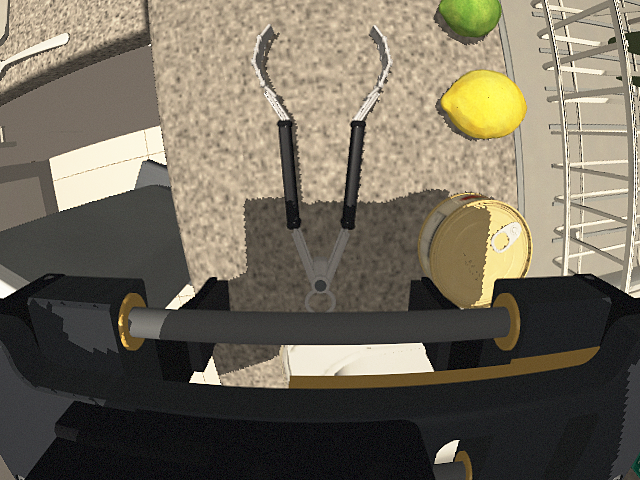

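The wrist view shows the tongs well aligned. The sleeves run (285,122)→(293,227) and (358,122)→(347,228), the pivot is at (320,286), and the lemon and tin are to the right.

```bash
python3 - <<'E'
from h import *
f=grab('wrist')
for z in (.023,.013):
    P={k:onz(f,*p,z)[:2] for k,p in dict(lf=(285.5,122),lb=(293,227),rf=(358,122),rb=(347.5,227),piv=(320,286)).items()}
    G=(P['lf']+P['lb']+P['rf']+P['rb'])/4; v=(P['lf']+P['rf']-P['lb']-P['rb']);w=G-P['piv']
    print(z,'grip',G,'yaw',np.degrees(np.arctan2(v[1],v[0])),np.degrees(np.arctan2(w[1],w[0])),np.linalg.norm(w),'len',np.linalg.norm(P['lf']-P['lb']))
t=grab('top')
# heights: sleeve end points in both views
for a,b in(((285.5,122),(383.2,294.4)),((293,227),(397.4,322.8)),((358,122),(402.7,287.4)),((347.5,227),(411.4,316.9))): print(cross(ray(f,*a),ray(t,*b)))
print('tool x yaw',np.degrees(np.arctan2(.37766,.92594)),'to grip',totool([*G,.023]))
E
```

```text
0.023 grip [ 0.37880122 -0.34129383] yaw 21.41298070999798 21.737431642538645 0.08340072455097602 len 0.07547114020219975
0.013 grip [ 0.37811121 -0.34162975] yaw 21.412980709997957 21.737431642538702 0.08657673965090455 len 0.07834518574774536
[ 0.40311165 -0.3033814   0.0118931 ]
[ 0.33179724 -0.33887436  0.00842727]
[ 0.42115233 -0.35084298  0.02771026]
[ 0.34727684 -0.37732613  0.00136575]
tool x yaw 22.188906742567685 to grip [0.0508106  0.00240011 0.11942993]
```

In the tool's units: 0.119 m is 0.2975, 0.051 m is 0.1275.

```bash
python3 jog.py '[{"x": 0.075, "y": 0.005, "z": 0.025}, {"x": 0.1275, "y": 0.005, "z": 0.075}, {"x": 0.1275, "y": 0.005, "z": 0.15}, {"x": 0.1275, "y": 0.005, "z": 0.225}, {"x": 0.1275, "y": 0.005, "z": 0.275}, {"x": 0.1275, "y": 0.005, "z": 0.2975}, {"x": 0.1275, "y": 0.005, "z": 0.2975}]'
python3 jog.py '[{}, {}, {}, {}, {}, {}]' 0.05 15
```

```text
t: 6.4
eef_pos: [0.377, -0.3415, 0.0226]
tcp_rot: [0.981, 0.192, -0.001, -0.001]
contact_force: [-0.3, 0.8, 0.8]
finger_gap: 0.0873
grasp_force: 0.0
t: 7.0
eef_pos: [0.3779, -0.3426, 0.024]
tcp_rot: [0.981, 0.192, 0.001, 0.0]
contact_force: [0.1, 0.5, 3.5]
finger_gap: 0.0524
grasp_force: 7.2
```

In the tool's units: -0.12 m is -0.3, -0.09 m is -0.225.

```bash
python3 jog.py '[{}, {"z": -0.025}, {"z": -0.075}, {"z": -0.15}, {"z": -0.225}, {"z": -0.3}, {"z": -0.3}, {"z": -0.3}]'
python3 - <<'E'
from h import *
f=grab('wrist');cv2.imwrite('pics/w4.png',f['frame']); s=get_state();print(s['eef_pos'],s['contact_force'],s['finger_gap'],s['grasp_force'])
E
```

```text
t: 7.8
eef_pos: [0.3772, -0.3428, 0.1439]
tcp_rot: [0.981, 0.192, 0.0, 0.0]
contact_force: [-0.1, -0.2, -1.5]
finger_gap: 0.05
grasp_force: 6.6
[ 0.37661391 -0.34227002  0.14294342] [-0.41133865  0.30683931 -1.47200118] 0.050002428937688144 6.573373870487558
```

View pics/w4.png

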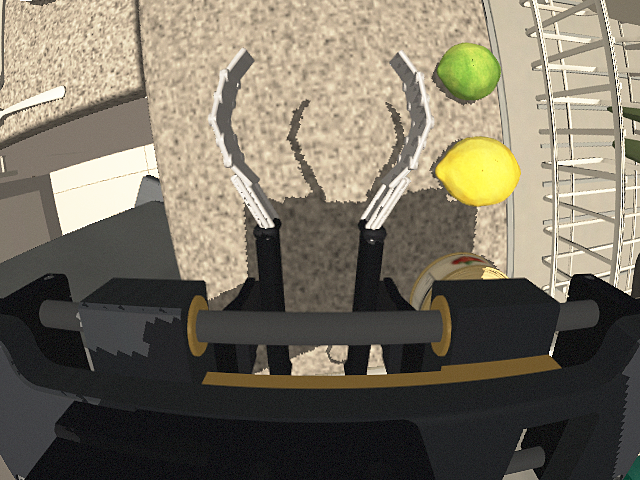

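The tongs are held off the worktop, jaws at about (218,115) and (428,113), symmetrical about the tool axis. I'll check for droop and work out the move to the tomato.

```bash
python3 - <<'E'
from h import *
f=grab('wrist');s=get_state();p0=np.array(s['eef_pos']);Q=R.from_quat(s['tcp_rot'])
for dz in(.001,.011,.021):
    a,b=[onz(f,*p,p0[2]-dz) for p in((217,117),(429,115))]
    print(dz,'width',np.linalg.norm(a-b),'mid tool',Q.inv().apply((a+b)/2-p0))
T=np.array([.6335,-.1365]);hob=np.array([.456,.191])
for yaw in(22.2,30):
    u=np.array([np.cos(np.radians(yaw)),np.sin(np.radians(yaw))]);print(yaw,'TCP',T-.084*u, totool([*(T-.084*u),.143]))
E
```

```text
0.001 width 0.08336296378969658 mid tool [0.0855686  0.0026684  0.00088151]
0.011 width 0.08912639345274673 mid tool [0.0864872  0.00279346 0.01088009]
0.021 width 0.09488982311579691 mid tool [0.08740579 0.00291852 0.02087867]
22.2 TCP [ 0.55572687 -0.16823863] [ 0.23158158 -0.09356317 -0.0007006 ]
30 TCP [ 0.56075387 -0.1785    ] [ 0.2323786  -0.08216445 -0.00072199]
```

In the tool's units: 0.23 m is 0.575, -0.096 m is -0.24.

```bash
python3 jog.py '[{"x": 0.075, "y": -0.03}, {"x": 0.175, "y": -0.075}, {"x": 0.275, "y": -0.115}, {"x": 0.375, "y": -0.1575}, {"x": 0.475, "y": -0.2}, {"x": 0.55, "y": -0.23}, {"x": 0.575, "y": -0.24}, {"x": 0.575, "y": -0.24}]'
cat > tw.py <<'E'
from h import *
f=grab('wrist');hs=cv2.cvtColor(f['frame'],40);s=get_state();p0=np.array(s['eef_pos']);Q=R.from_quat(s['tcp_rot'])
m=cv2.inRange(hs,(0,140,50),(8,255,255));m[270:]=0;c=max(cv2.findContours(m,0,1)[0],key=cv2.contourArea);u=cv2.minEnclosingCircle(cv2.convexHull(c));p=onz(f,*u[0],.030)
print(u,'tomato',p,'tool',Q.inv().apply(p-p0),p0,s['finger_gap'],s['grasp_force'],s['contact_force'])
cv2.imwrite('pics/w5.png',f['frame'])
E
python3 tw.py
```

```text
t: 8.7
eef_pos: [0.5542, -0.1654, 0.1418]
tcp_rot: [0.981, 0.193, -0.002, -0.0]
contact_force: [0.7, -0.8, -0.7]
finger_gap: 0.0502
grasp_force: 6.5
((323.406005859375, 124.18232727050781), 43.79423904418945) tomato [ 0.63615794 -0.13574894  0.03      ] tool [0.08927921 0.00191125 0.11183233] [ 0.55309872 -0.16751496  0.14212934] 0.0500186460862471 6.544690914888633 [-0.20324542  0.0262628  -1.61494558]
```

View pics/w5.png

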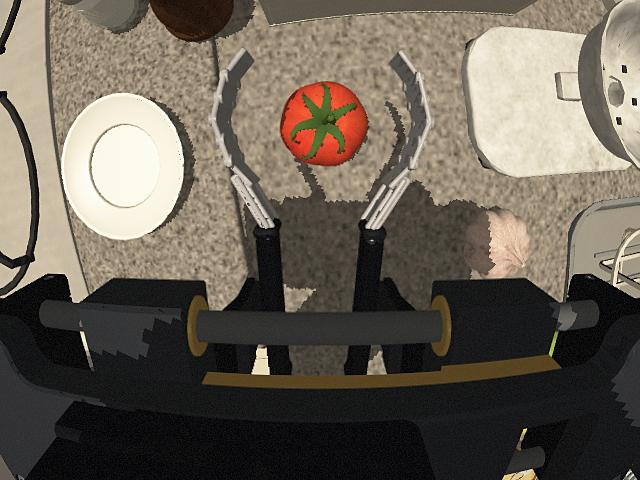

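The tomato at (323,124) sits centred between the jaws. The garlic at (497,243) and the saucer are both clear, so I'll go straight down.

In the tool's units: 0.102 m is 0.255, 0.04 m is 0.1.

```bash
python3 jog.py '[{"x": 0.005, "y": -0.0025, "z": 0.05}, {"x": 0.005, "y": -0.0025, "z": 0.1}, {"x": 0.005, "y": -0.0025, "z": 0.15}, {"x": 0.005, "y": -0.0025, "z": 0.1875}, {"x": 0.005, "y": -0.0025, "z": 0.225}, {"x": 0.005, "y": -0.0025, "z": 0.255}, {"x": 0.005, "y": -0.0025, "z": 0.255}, {"x": 0.005, "y": -0.0025, "z": 0.255}]'; python3 tw.py
python3 jog.py '[{}, {}, {}]' 0.044 14
```

```text
t: 9.55
eef_pos: [0.5558, -0.1658, 0.0417]
tcp_rot: [0.981, 0.192, 0.0, 0.0]
contact_force: [0.2, 0.6, -0.4]
finger_gap: 0.0497
grasp_force: 6.5
((322.4001770019531, 114.96623229980469), 72.84464263916016) tomato [ 0.63566463 -0.1356508   0.03      ] tool [0.08488407 0.00195481 0.01227915] [ 0.55626864 -0.16577431  0.04219655] 0.05019742603340588 6.530892608425347 [ 0.42676327  0.06196712 -1.01843206]
t: 9.9
eef_pos: [0.5561, -0.1655, 0.0421]
tcp_rot: [0.981, 0.192, 0.0, 0.0]
contact_force: [0.6, -0.2, -1.5]
finger_gap: 0.0445
grasp_force: 7.6
```

Aligned to within a millimetre. I'll close in small steps, watching the force.

```bash
python3 jog.py '[{}, {}, {}, {}]' 0.04 14
python3 jog.py '[{}, {}, {}, {}, {}]' 0.034 17
python3 tw.py
```

```text
t: 10.3
eef_pos: [0.5557, -0.1655, 0.0416]
tcp_rot: [0.981, 0.192, 0.0, -0.0]
contact_force: [-0.2, 0.2, -1.4]
finger_gap: 0.0406
grasp_force: 9.1
t: 10.8
eef_pos: [0.5557, -0.1655, 0.0416]
tcp_rot: [0.981, 0.192, 0.0, 0.0]
contact_force: [-0.4, -0.6, -0.4]
finger_gap: 0.0392
grasp_force: 17.0
((321.6749267578125, 114.46475219726562), 72.94184875488281) tomato [ 0.63561523 -0.13506697  0.03      ] tool [0.08553788 0.00179414 0.01158066] [ 0.55568674 -0.16558624  0.04157886] 0.03910505698934489 16.954374611377716 [ 0.30759337  0.50091256 -1.93080402]
```

In the tool's units: -0.1 m is -0.25, -0.08 m is -0.2.

```bash
python3 jog.py '[{}, {}, {"z": -0.02}, {"z": -0.05}, {"z": -0.1}, {"z": -0.15}, {"z": -0.2}, {"z": -0.25}]' 0.034 24
python3 jog.py '[{"z": -0.025}, {"z": -0.025}, {"z": -0.025}]'
python3 - <<'E'
from h import *
s=get_state();f=grab('wrist');cv2.imwrite('pics/w6.png',f['frame'])
t=grab('top');c=[]
for g,b in((f,(0,0,640,270)),(t,(0,0,640,480))):
    m=cv2.inRange(cv2.cvtColor(g['frame'],40),(0,140,50),(8,255,255));q=np.zeros_like(m);q[b[1]:b[3],b[0]:b[2]]=m[b[1]:b[3],b[0]:b[2]]
    k=max(cv2.findContours(q,0,1)[0],key=cv2.contourArea);u=cv2.minEnclosingCircle(cv2.convexHull(k));c.append(ray(g,*u[0]));print(u)
p=cross(*c);print(p,totool(p),s['eef_pos'],s['finger_gap'],s['grasp_force'])
yaw=110
B=np.array([.4565,.192])
for yaw in(60,80,100): u=np.array([np.cos(np.radians(yaw)),np.sin(np.radians(yaw))]);q=B-.085*u;print(yaw,q,np.hypot(*q),totool([*q,.15]))
E
```

```text
t: 11.65
eef_pos: [0.5558, -0.1655, 0.1435]
tcp_rot: [0.981, 0.192, 0.001, 0.0]
contact_force: [0.6, 0.2, -1.9]
finger_gap: 0.0387
grasp_force: 23.9
t: 11.95
eef_pos: [0.5554, -0.1653, 0.1513]
tcp_rot: [0.981, 0.192, -0.0, -0.0]
contact_force: [-0.4, -0.2, -2.6]
finger_gap: 0.0386
grasp_force: 23.9
((334.0, 126.0), 67.89707946777344)
((402.5, 6.5), 3.8079864978790283)
[ 0.57357909 -0.15845992  0.92836014] [ 1.84609993e-02 -7.01290254e-05 -7.77986597e-01] [ 0.55539095 -0.16528986  0.15126841] 0.03864049713648187 23.938493728637695
60 [0.414      0.11838784] 0.4305945666406811 [-0.02380052 -0.31575833  0.00080067]
80 [0.4417399  0.10829134] 0.45481991833454194 [-0.00190095 -0.2959632   0.00073993]
100 [0.4712601  0.10829134] 0.4835422336978681 [ 0.02544825 -0.28485198  0.00067918]
```

View pics/w6.png

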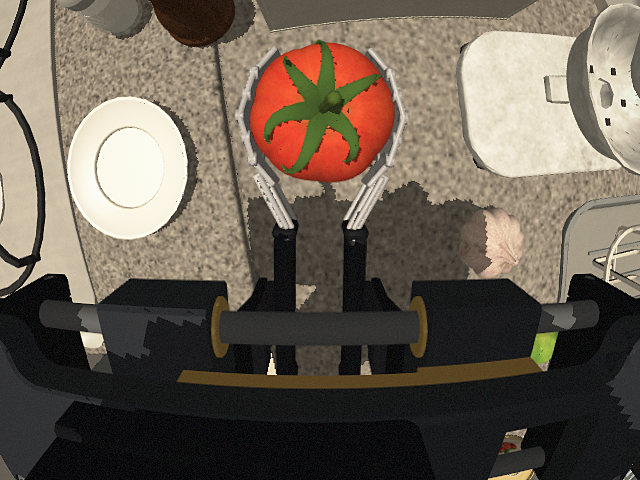

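The tomato at (323,112) is clamped squarely between both cups, clear of the worktop, with no finger near it. Next, carry it to the burner.

The manual's scale: shifts go in shares of 400 mm and turns go in shares of 120 degrees. Converting my numbers, -0.14 m is -0.35, -0.125 m is -0.3125, -0.58 rad is -0.2769.

```bash
python3 jog.py '[{"y": -0.025, "az": -0.0191}, {"y": -0.0625, "az": -0.0525}, {"x": 0.005, "y": -0.1125, "az": -0.0907}, {"x": 0.0075, "y": -0.1625, "az": -0.1289}, {"x": 0.01, "y": -0.2125, "az": -0.1671}, {"x": 0.0125, "y": -0.2625, "az": -0.2053}, {"x": 0.0125, "y": -0.3125, "az": -0.2435}, {"x": 0.015, "y": -0.35, "az": -0.2769}]'
python3 - <<'E'
from h import *
s=get_state();print(totool([.4545,.107,.15]),R.from_quat(s['tcp_rot']).as_matrix()[:,0])
E
```

```text
t: 12.85
eef_pos: [0.5072, -0.0315, 0.1508]
tcp_rot: [0.884, 0.467, -0.001, -0.001]
contact_force: [-0.6, 0.6, -1.8]
finger_gap: 0.0389
grasp_force: 23.9
[ 0.08472046 -0.12158442  0.00098786] [ 5.63431442e-01  8.26162645e-01 -5.43240605e-04]
```

In the tool's units: -0.121 m is -0.3025, -0.118 m is -0.295, -0.6 rad is -0.2865.

```bash
python3 jog.py '[{"x": 0.025, "y": -0.0375, "az": -0.0382}, {"x": 0.06, "y": -0.0875, "az": -0.0812}, {"x": 0.095, "y": -0.1375, "az": -0.1241}, {"x": 0.13, "y": -0.1875, "az": -0.1671}, {"x": 0.165, "y": -0.2375, "az": -0.2101}, {"x": 0.19, "y": -0.275, "az": -0.2483}, {"x": 0.205, "y": -0.295, "az": -0.2722}, {"x": 0.2125, "y": -0.3025, "az": -0.2865}]'
python3 jog.py '[{}, {}, {}]'
python3 - <<'E'
from h import *
s=get_state();f=grab('wrist');sd=grab('side');tp=grab('top');c=[]
for g,b in((f,(150,0,500,270)),(sd,(100,50,340,230))):
    m=cv2.inRange(cv2.cvtColor(g['frame'],40),(0,140,50),(8,255,255));q=np.zeros_like(m);q[b[1]:b[3],b[0]:b[2]]=m[b[1]:b[3],b[0]:b[2]]
    k=max(cv2.findContours(q,0,1)[0],key=cv2.contourArea);u=cv2.minEnclosingCircle(cv2.convexHull(k));c.append(ray(g,*u[0]));print(g['n'],u)
p=cross(*c);print('tomato',p,'tool',totool(p),s['eef_pos'],s['finger_gap'],s['grasp_force'],s['qd'])
cv2.imwrite('pics/end.png',np.vstack([np.hstack([sd['frame'][60:360,80:480],tp['frame'][110:410,0:400]]),cv2.resize(f['frame'],(400,300))[:, :].repeat(1,0) if 0 else np.zeros((1,800,3),np.uint8)]))
E
python3 sw.py
```

```text
t: 13.65
eef_pos: [0.4566, 0.1062, 0.1512]
tcp_rot: [0.707, 0.707, -0.0, -0.0]
contact_force: [0.2, -0.0, -2.1]
finger_gap: 0.0384
grasp_force: 23.9
t: 13.95
eef_pos: [0.4577, 0.1042, 0.1516]
tcp_rot: [0.71, 0.705, -0.0, 0.0]
contact_force: [-0.1, -0.2, -2.5]
finger_gap: 0.0387
grasp_force: 23.9
wrist ((333.25128173828125, 124.74870300292969), 68.23773956298828)
side ((234.46363830566406, 156.2818145751953), 9.408209800720215)
tomato [0.4696301  0.18257369 0.1393129 ] tool [0.07807429 0.01153489 0.01222383] [0.45774193 0.10420552 0.15156215] 0.03868954794136862 23.9388370513916 [ 1.91058739e-03 -2.31014601e-03 -2.11327619e-03  1.24959419e-03
 -1.65478007e-05  8.04199597e-04  1.29580113e-03]
(298, 176, 65, 82) ((466.5290222167969, 123.06817626953125), 38.304325103759766) hob -0.024170013244018598 0.07261413457702638
(9, 124, 84, 72) ((212.29176330566406, 162.35494995117188), 55.007362365722656) hob -0.22460017805572516 0.2338704426382446
(366, 72, 274, 210) ((636.0427856445312, 172.5203399658203), 172.54751586914062) hob 0.1473288596853637 0.0305832340933228
(535, 27, 87, 108) ((693.4033203125, 241.6424560546875), 72.4088363647461) hob 0.23158149364990227 0.06171330239013677
(420, 0, 122, 127) ((583.1557006835938, 248.03167724609375), 64.83892059326172) hob 0.13933793454345703 0.1224233847998047
(353, 0, 112, 250) ((505.88494873046875, 194.51524353027344), 98.34320831298828) hob 0.0456596695028686 0.11476821948455813
(185, 0, 165, 247) ((445.8009338378906, 196.9767608642578), 100.70738983154297) hob -0.005123072763977124 0.14697120449432377
(57, 0, 217, 300) ((314.5618591308594, 196.0023193359375), 164.79586791992188) hob -0.11922444772277836 0.211812787354126
```

View pics/end.png

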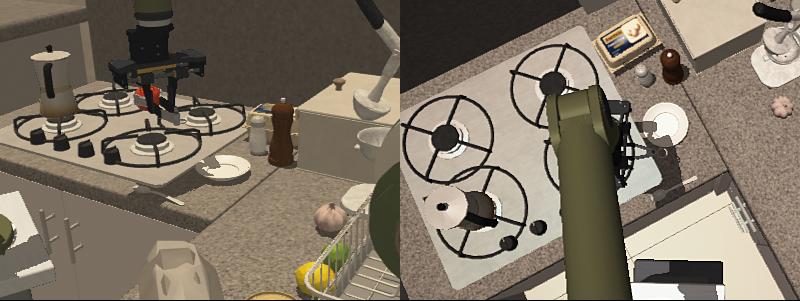

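The side view shows the tomato at about (150,97) in the mosaic, held above the near right burner. The top view shows the saucer unmoved beside the hob edge, with the garlic, mill and salt where they were. The held geometry puts the tomato at about (0.460, 0.189, 0.140), against the burner at (0.457, 0.192).

```bash
python3 -c "
from rig import r, workorder, grab_frame, get_state
print(workorder.job_done())"
```

```text
the job is handed in; nothing more can be done
None
```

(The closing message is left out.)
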